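# Nest the three insulated bowls on the drainer

### The job

Put the three steel bowls away as one nest, in size order, standing on the draining board: the medium bowl inside the large one and the small one inside the medium. Their silicone bands hold them proud when they are merely set in, so push each one down until it is fully home and level, its base on the floor of the bowl around it and all three rims flush. Do not tip the bowls over, and leave the mug, the soap bottle and the dish brush where they are.

Things in the scene. Friction and masses are not known exactly. Their poses are not given: they have to be found in the camera images.
- bowl_large: Largest of three alike round open double-walled steel bowls, upright on the drainer (z = 0.003). Outside diameter 150 mm at the rim, 138 at the base; height 82; inside 134 at the rim; wall 8 mm thick, leaning out 4 degrees inside and out (pinch it across the rim); floor 8 mm thick; about 420 g. Origin: centre of the underside, z up to the mouth; yaw is free.
- bowl_large_rim (a point): Centre of the large bowl's mouth, level with the rim, 82 mm above its origin. Home for the next bowl: its underside on this bowl's floor, origins 8 mm apart in height, concentric, rims flush, push turns hard. The gap all round is 2.5 mm, so fingers outside the inner rim strike the outer rim before home. The same holds for the small in the medium.
- bowl_medium: Middle one of three alike round open double-walled steel bowls, upright on the drainer (z = 0.003). Outside diameter 129 mm at the rim, 118 at the base; height 74; inside 113 at the rim; wall 8 mm thick, leaning out 4 degrees inside and out (pinch it across the rim); floor 8 mm thick; about 280 g. Origin: centre of the underside, z up to the mouth; yaw is free.
- bowl_medium_rim (a point): Centre of its mouth, level with the rim, 74 mm above its origin. The black silicone band (16 to 46 mm above the base) has six sprung ribs, 4 mm out of the wall: set into the large bowl it stops 6 to 20 mm proud; 8 to 20 N straight down near the middle of its floor moves it home.
- bowl_small: Smallest of three alike round open double-walled steel bowls, upright on the drainer (z = 0.003). Outside diameter 108 mm at the rim, 99 at the base; height 66; inside 92 at the rim; wall 8 mm thick, leaning out 4 degrees inside and out (pinch it across the rim); floor 8 mm thick; about 210 g. Origin: centre of the underside, z up to the mouth; yaw is free.
- bowl_small_rim (a point): Centre of its mouth, level with the rim, 66 mm above its origin. The black silicone band (16 to 46 mm above the base) has six sprung ribs, 4 mm out of the wall: set into the medium bowl it stops 6 to 20 mm proud; 8 to 20 N straight down near the middle of its floor moves it home.
- mug: White china mug, 80 mm across, 95 mm high, upright near the far edge of the drainer; a bystander. Origin: centre of its underside.
- soap_bottle: Clear soap bottle with a white cap, 60 mm across, 190 mm high, upright near the far edge of the drainer; a bystander. Origin: centre of its underside.
- dish_brush: White dish brush lying bristles down, crosswise, on the robot's side of the bowls; 225 mm long, 34 mm high at its round head; a bystander. Origin: on the drainer under the handle, x towards the head, whose centre is 75 mm along it.
- sink_unit: Fixed inset steel sink: a flat ribbed drainer plate, 500 mm deep (x) by 860 mm wide (y), top 3 mm above the worktop (z = 0.003), and a basin on its +y side. Origin: about the middle of the drainer, at worktop height.
Things that resemble listed ones, but are neither listed nor needed, are in the scene too. Leave any orange look-alike of the bowl_small alone.

How it is judged:
By the outcome, as a careful person would: the job done as asked, in the order asked, and still so for the second after the job is handed in, with the robot touching nothing.
It also fails if it takes over 72 s, if anything falls off the work surface, if the arm or the gripper's body presses on something with over 40 N, if the wrist force passes 120 N, or if a joint passes its speed limit or range.

### The arm

A 7-joint arm with a two-finger parallel gripper is mounted at the origin on the work surface. World frame = base frame: x ahead of the robot, y to its left, z up, the work surface at z = 0. Lengths are in m, angles in rad, forces in N, time in s.
With the tool pointing down it reaches from about 0.425 to 0.875 m from the base axis. Payload 4.7 kg.
Tool frame: the origin (TCP) lies on the centre line of the jaws, within the pads' length; the fingertips stand ctrl.tcp_to_tips ahead of it and the grasp point (between the pads) lies 2 mm behind it (ctrl.tcp_to_tips is the distance from the TCP to the fingertips, in m); z points along the fingers, y is the line along which they close (so a half turn about z gives the same grasp; the last joint's range is limited). The gripper opens to 87 mm and grips with 3 to 60 N. Pads are 19 mm wide; open, the fingers measure 117 mm over their backs; the gripper's body (75 mm by 190 mm) begins 51 mm behind the grasp point.
Start: joints at [1.141, 0.321, -0.07, 1.45, 0.023, 1.371, -0.057], TCP at [0.279, -0.587, 0.24] pointing down, gripper open.
Joint ranges: [-2.86, 2.86], [-0.3, 2.09], [-1.38, 1.24], [0.06, 2.45], [-1.56, 4.7], [0.09, 2.05], [-2.69, 2.69]. Speed limits (rad/s): [2.57, 2.57, 3.14, 3.14, 3.14, 3.14, 3.14].

### API

Orientations are given as a rotation vector (axis times angle).
In Python, from bench import ctrl, optics, close_job gives the robot as it stands.
- The arm moves only by the shell command python3 -m inch 'ROWS' [OPENING] [FORCE]. ROWS is JSON, a list of rows, each a list of 2 entries, a list of its own where there are three numbers: the shift along the tool's x, y, z in mm, then the turn, a rotation vector about the tool's x, y, z in degrees. In form: [[[x, y, z], [ax, ay, az]], ...]. A call has exactly 10 rows; each row shifts and turns the commanded pose from where the row before left it, along the tool's axes as they then stand; what a row does not reach is not made up. A row lasts 1/10 s, in which the tool goes at most 50 mm and 8.59 degrees, less where a joint would pass 70% of its speed; a pose out of reach is approached as far as the arm can. A call is refused whole if a number of a shift passes 50 or a number of a turn 8.59, either way. A call with a gripper value outside its range is refused whole. OPENING is the closure, from 0 (fully open) to 1 (shut), set as the call begins (- or left out, the last holds). The fingers move at their own pace and stop on an object; FORCE is the grip in N (left out, the last holds). Time passes only in rows, so rows that do not move let the fingers close, or fill a call up. It gives the time, the measured TCP pose, the force and the opening at its end, in the units of the state.
- ctrl.get_state(): the state, without advancing time (a new reading comes with each control period).
- optics.get_image(name): name is "scene" or "top"; returns a dict with "image" (400x640x3 uint8, red, green, blue), "fx", "fy", "cx", "cy" (pixels), "R" (3x3) and "t" (3): a world point X has camera coordinates R X + t. Camera axes: x right, y down, z forward; pixel columns grow to the right and rows downward; lengths in m; the calibration is good to about 2 mm. A picture is of the moment at which its call begins. There is no depth.
- close_job(): hands the job in, once; it reports no verdict.
The state is a dict: "time": time; "joint_positions": joint angles; "qd": joint speeds; "joint_torque": joint torques, N m; "position": TCP position; "tool_rot": TCP orientation; "ft_force": force on the tool from outside, world axes, zero at the start; "torque": the same for the moment, N m; "grip_width": opening from 0.0 (shut) to 1.0 (fully open).
Only numpy, scipy, OpenCV 4.12 (cv2) and the standard library are available. Lean on these libraries where they do the work, as an engineer would, in place of code of your own. Each camera call takes 0.05 s, during which the arm holds its last target. There are 200 camera calls.

## Working session

There is one attempt and no reset: what is moved stays moved. The work goes in short steps, Python scripts to look and compute and a shell command to move; the robot and the scene stay as the last step left them, time stands still between calls to the robot, and variables do not carry over. Pictures are saved under pics/ and viewed, on a budget of 10 in all, crops included, one or two more only if the job needs it, and the job is handed in when it is done.

```bash
ls; mkdir -p pics
python3 - <<'E'
from bench import ctrl, optics
import cv2
s=ctrl.get_state();print(s, ctrl.tcp_to_tips)
for n in("scene","top"):
    d=optics.get_image(n);cv2.imwrite(f"pics/{n}0.png",d["image"][:,:,::-1])
    print({k:v for k,v in d.items() if k!="image"})
E
```

```text
pics
{'time': 0.0, 'joint_positions': array([ 1.14111754,  0.32183218, -0.07009553,  1.45170071,  0.02259199,
        1.37078677, -0.05690701]), 'qd': array([ 0.00199344,  0.00180465,  0.00101634, -0.0002039 , -0.00026331,
       -0.00043975, -0.00196268]), 'joint_torque': array([-6.98691438e-04, -4.91292787e+01, -4.04252177e-01, -3.12521267e+01,
       -6.40344224e-02,  4.39421413e-02,  1.56615042e-04]), 'position': array([ 0.27881766, -0.58657556,  0.2384427 ]), 'tool_rot': array([-3.06273491e+00, -6.91018419e-01,  8.04152336e-04]), 'ft_force': array([-0.17136112, -0.25438863, -0.33188526]), 'torque': array([-3.77647722e-02, -5.05821353e-05, -4.03697368e-03]), 'grip_width': 0.9987227398428373} 0.017
{'fx': 449.9033598918873, 'fy': 449.9033598918873, 'cx': 316.97640174076787, 'cy': 194.83098296684904, 'R': array([[-0.58526317,  0.81083868,  0.00276711],
       [ 0.59358468,  0.43076912, -0.67977584],
       [-0.55238053, -0.39620525, -0.73341472]]), 't': array([ 0.5158086 , -0.20183073,  1.70726332])}
{'fx': 476.45630033543495, 'fy': 476.45630033543495, 'cx': 327.68878834403466, 'cy': 196.91705902014195, 'R': array([[ 0.00946476, -0.99995245, -0.00234956],
       [-0.99226158, -0.009101  , -0.12383104],
       [ 0.12380376,  0.00350341, -0.99230054]]), 't': array([-0.21676458,  0.58954699,  1.73172676])}
```

View pics/top0.png

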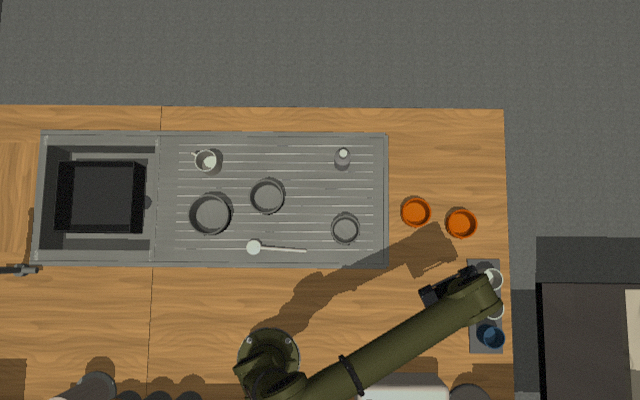

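View pics/scene0.png

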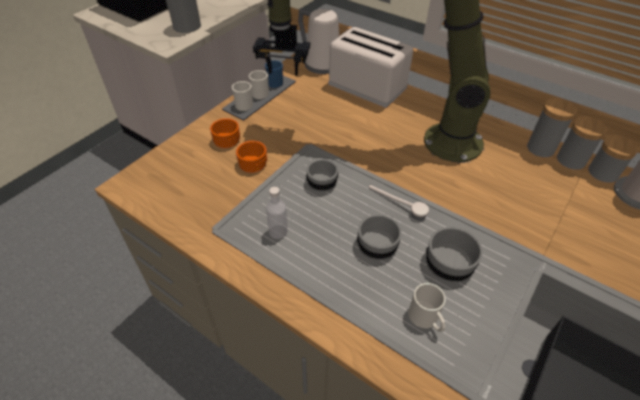

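Top view: the large bowl is at (210,214), the medium at (267,196) and the small at (345,229), all steel and on the drainer. The orange look-alikes at (416,212) and (461,223) stand off the drainer, so I leave them alone. The mug is at (206,160), the soap at (343,156) and the brush head at (254,247), with its handle running to (307,250). The scene view has the same layout: large (454,253), medium (379,236), small (322,174). I'll confirm with an enlarged crop.

Run:
```python
import cv2
a=cv2.imread("pics/top0.png")[168:262,182:368]
cv2.imwrite("pics/crop0.png",cv2.resize(cv2.convertScaleAbs(a,alpha=1.6),None,fx=4.2,fy=4.2,interpolation=cv2.INTER_CUBIC))
```

```text
(no output)
```

View pics/crop0.png

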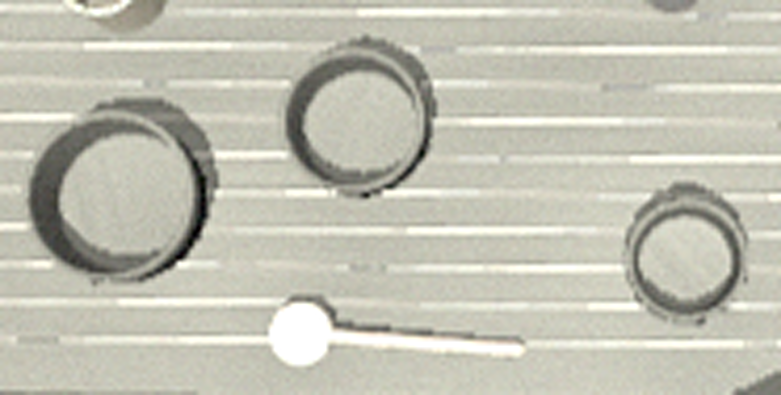

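The crop shows three open steel bowls in decreasing size, at (120,190), (362,118) and (686,257) in crop pixels, with the brush clear below. Next I measure the inner-rim edges on the rim planes in both views.

```bash
cat > h.py <<'E'
from bench import ctrl, optics
import cv2, numpy as np
from scipy.optimize import least_squares
from scipy.ndimage import map_coordinates
def cast(d,uv,z):
    uv=np.atleast_2d(uv); r=np.c_[(uv[:,0]-d["cx"])/d["fx"],(uv[:,1]-d["cy"])/d["fy"],np.ones(len(uv))]@d["R"]
    o=-d["R"].T@d["t"]; return (o+r*((z-o[2])/r[:,2])[:,None])[:,:2]
def proj(d,X):
    c=np.atleast_2d(X)@d["R"].T+d["t"]; return np.c_[c[:,0]/c[:,2]*d["fx"]+d["cx"],c[:,1]/c[:,2]*d["fy"]+d["cy"]]
def circ(d,c,r,z,sign=1,w=.010):
    """fixed-radius circle fit to the strongest radial edge near radius r; sign=1: dark inside"""
    g=cv2.cvtColor(d["image"],cv2.COLOR_RGB2GRAY).astype(float); c=np.array(c,float)
    for it in range(4):
        a=np.linspace(0,2*np.pi,120,endpoint=False); rr=np.arange(r-w,r+w,.0005)
        P=c+rr[None,:,None]*np.stack([np.cos(a),np.sin(a)],-1)[:,None]
        uv=proj(d,np.c_[P.reshape(-1,2),np.full(P.size//2,z)])
        G=map_coordinates(g,[uv[:,1],uv[:,0]],order=1).reshape(len(a),-1)
        k=5; D=(G[:,k:]-G[:,:-k])*sign; i=D.argmax(1); ok=D.max(1)>10
        E=P[np.arange(len(a)),i+k//2][ok]
        s=least_squares(lambda q:np.hypot(*(E-q).T)-r,c,loss="soft_l1",f_scale=.001); c=s.x; w=max(.006,w*.7)
    res=np.hypot(*(E-c).T)-r
    return c,len(E),np.median(res),np.median(abs(res))
B=dict(large=(.067,.085,.075),medium=(.0565,.077,.0645),small=(.046,.069,.054)) # inner r, rim z, outer r
E
python3 - <<'E'
from h import *
px=dict(top=dict(large=(210,213),medium=(267,196),small=(345,228)),scene=dict(large=(454,247),medium=(379,231),small=(322,170)))
for n in px:
    d=optics.get_image(n)
    for b,(r,z,R) in B.items():
        c0=cast(d,px[n][b],z)[0]
        for q,sg in((r,1),(r,-1),(R,-1),(R,1)):
            c,m,me,ma=circ(d,c0,q,z,sg); print(n,b,q,sg,c0.round(3),(c*1e3).round(1),m,(me*1e3).round(1),(ma*1e3).round(1))
    if n=="top":
        for nm,p in(("brushhead",(254,247)),("handle",(307,251)),("soap",(343,153)),("mug",(206,158))): print(nm,cast(d,p,.03).round(3))
E
```

```text
top large 0.067 1 [0.523 0.211] [519.3 220.9] 89 0.0 0.5
top large 0.067 -1 [0.523 0.211] [523.7 214.3] 69 -0.2 1.8
top large 0.075 -1 [0.523 0.211] [518.5 222.7] 64 0.0 0.5
top large 0.075 1 [0.523 0.211] [517.9 211.8] 103 -0.2 1.6
top medium 0.0565 1 [0.588 0.009] [587.   14.7] 100 0.0 0.5
top medium 0.0565 -1 [0.588 0.009] [587.9   5.1] 87 -1.4 3.1
top medium 0.0645 -1 [0.588 0.009] [586.4  17.1] 68 0.1 0.5
top medium 0.0645 1 [0.588 0.009] [592.4   6. ] 120 1.0 1.9
top small 0.046 1 [ 0.475 -0.275] [ 469.4 -275.3] 120 0.0 0.5
top small 0.046 -1 [ 0.475 -0.275] [ 482.1 -275. ] 112 -2.0 2.4
top small 0.054 -1 [ 0.475 -0.275] [ 468.3 -276. ] 54 -0.6 1.0
top small 0.054 1 [ 0.475 -0.275] [ 479.4 -274.8] 119 -0.5 1.5
brushhead [[0.404 0.058]]
handle [[ 0.391 -0.137]]
soap [[ 0.76  -0.267]]
mug [[0.736 0.248]]
scene large 0.067 1 [0.526 0.219] [523.9 222. ] 81 -0.5 0.5
scene large 0.067 -1 [0.526 0.219] [531.3 222.8] 47 0.5 1.4
scene large 0.075 -1 [0.526 0.219] [522.4 221.8] 43 0.0 0.5
scene large 0.075 1 [0.526 0.219] [534.7 222.8] 76 0.1 2.5
scene medium 0.0565 1 [0.594 0.016] [590.9  16.3] 82 -0.5 0.7
scene medium 0.0565 -1 [0.594 0.016] [598.3  19.6] 45 0.4 1.6
scene medium 0.0645 -1 [0.594 0.016] [589.8  15.8] 40 0.1 0.5
scene medium 0.0645 1 [0.594 0.016] [601.4  20.7] 78 0.7 2.6
scene small 0.046 1 [ 0.477 -0.272] [ 473.4 -273.9] 61 -1.0 1.0
scene small 0.046 -1 [ 0.477 -0.272] [ 480.6 -269.3] 39 1.0 2.5
scene small 0.054 -1 [ 0.477 -0.272] [ 472.8 -273.8] 37 0.4 1.4
scene small 0.054 1 [ 0.477 -0.272] [ 488.1 -264.4] 58 1.5 2.5
```

Rim fits agree across views: large ≈ (521,222), medium ≈ (588.5,16), small ≈ (471,-275) mm. I'll pinch each bowl's robot-side wall with the tool tilted 4° to match the lean. First the yaw turn.

```bash
cat >> h.py <<'E'
from scipy.spatial.transform import Rotation as Ro
def need(p,tilt=0,yaw=0):
    """shift (mm, tool axes) and turn (deg) to TCP p (mm); yaw deg about world z from closing line = world x"""
    s=ctrl.get_state(); R=Ro.from_rotvec(s["tool_rot"])
    T=Ro.from_euler("z",yaw,degrees=True)*Ro.from_matrix(np.array([[0,1,0],[1,0,0],[0,0,-1.]]))*Ro.from_euler("x",-tilt,degrees=True)
    print("t",round(s["time"],2),"pos",(s["position"]*1e3).round(1),"F",s["ft_force"].round(1),"w",round(float(s["grip_width"]),3))
    print("shift",R.inv().apply(np.array(p)-s["position"]*1e3).round(1),"turn",(R.inv()*T).as_rotvec(degrees=True).round(2))
E
python3 -m inch '[[[0,0,0],[0,0,-8]],[[0,0,0],[0,0,-8]],[[0,0,0],[0,0,-8]],[[0,0,0],[0,0,-8]],[[0,0,0],[0,0,-8]],[[0,0,0],[0,0,-8]],[[0,0,0],[0,0,-8]],[[0,0,0],[0,0,-8]],[[0,0,0],[0,0,0]],[[0,0,0],[0,0,0]]]' 0.45 55
python3 -c "
from h import *
need((528,16,150),4)"
```

```text
time: 1.2
position: [0.279, -0.587, 0.2393]
tool_rot: [-2.236, -2.206, -0.0]
ft_force: [0.6, -0.8, 0.5]
grip_width: 0.55
t 1.2 pos [ 279.  -587.   239.3] F [ 0.6 -0.8  0.5] w 0.55
shift [606.3 241.   89.5] turn [-4.01  0.01 -0.77]
```

```bash
python3 -m inch '[[[40,16,0],[0,0,-0.77]],[[40,16,0],[0,0,0]],[[40,16,0],[0,0,0]],[[40,16,0],[0,0,0]],[[40,16,0],[0,0,0]],[[40,16,0],[0,0,0]],[[40,16,0],[0,0,0]],[[40,16,0],[0,0,0]],[[40,16,0],[0,0,0]],[[40,16,0],[0,0,0]]]'
python3 -c "
from h import *
need((528,16,140),4)"
```

```text
time: 2.2
position: [0.4386, -0.185, 0.2398]
tool_rot: [2.22, 2.221, -0.0]
ft_force: [0.4, -0.5, -0.5]
grip_width: 0.551
t 2.2 pos [ 438.6 -185.   239.8] F [ 0.4 -0.5 -0.5] w 0.551
shift [201.   89.4  99.7] turn [-3.97  0.05  0.03]
```

```bash
python3 -m inch '[[[33,15,16],[0,0,0]],[[33,15,16],[0,0,0]],[[33,15,16],[0,0,0]],[[33,15,16],[0,0,0]],[[33,15,16],[0,0,0]],[[33,15,16],[0,0,0]],[[0,0,0],[-4,0,0]],[[0,0,0],[0,0,0]],[[0,0,0],[0,0,0]],[[0,0,0],[0,0,0]]]'
python3 - <<'E'
from h import *
need((528,16,79),4)
for n in("top","scene"):
    d=optics.get_image(n); cv2.imwrite(f"pics/{n}1.png",d["image"][:,:,::-1])
    u,v=proj(d,[.56,.0,.1])[0].astype(int); a=d["image"][max(0,v-60):v+60,u-80:u+80,::-1]
    cv2.imwrite(f"pics/c1{n}.png",cv2.resize(a,(640,480)))
E
```

```text
time: 3.2
position: [0.5282, 0.0102, 0.1446]
tool_rot: [2.184, 2.185, 0.076]
ft_force: [1.0, -0.8, -0.4]
grip_width: 0.547
t 3.2 pos [528.2  10.2 144.6] F [ 1.  -0.8 -0.4] w 0.547
shift [ 5.9 -4.9 65.5] turn [0.07 0.07 0.03]
```

View pics/c1scene.png

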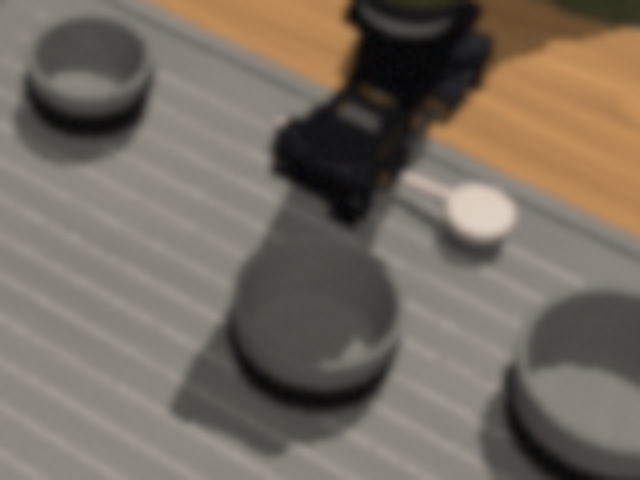

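The crop shows the gripper straddling above the medium bowl's robot-side rim (fingers near (345,200), rim near (315,240)), clear of the brush. Now I descend and grip.

```bash
python3 -m inch '[[[6,-5,0],[0,0,0]],[[0,0,11],[0,0,0]],[[0,0,11],[0,0,0]],[[0,0,11],[0,0,0]],[[0,0,11],[0,0,0]],[[0,0,11],[0,0,0]],[[0,0,10],[0,0,0]],[[0,0,0],[0,0,0]],[[0,0,0],[0,0,0]],[[0,0,0],[0,0,0]]]'
python3 -c "
from h import *
need((528,16,79),4)"
python3 -m inch '[[[0,0,0],[0,0,0]],[[0,0,0],[0,0,0]],[[0,0,0],[0,0,0]],[[0,0,0],[0,0,0]],[[0,0,0],[0,0,0]],[[0,0,0],[0,0,0]],[[0,0,0],[0,0,0]],[[0,0,0],[0,0,0]],[[0,0,0],[0,0,0]],[[0,0,0],[0,0,0]]]' 1 55
python3 -c "
from h import *
need((528,16,79),4)"
```

```text
time: 4.3
position: [0.5275, 0.0177, 0.0788]
tool_rot: [2.182, 2.189, 0.077]
ft_force: [-0.4, 0.1, 0.5]
grip_width: 0.556
t 4.3 pos [527.5  17.7  78.8] F [-0.4  0.1  0.5] w 0.556
shift [-1.7  0.5 -0.2] turn [ 0.05 -0.01  0.2 ]
time: 5.3
position: [0.5273, 0.0175, 0.0785]
tool_rot: [2.182, 2.189, 0.077]
ft_force: [1.6, -0.8, 0.7]
grip_width: 0.086
t 5.3 pos [527.3  17.5  78.5] F [ 1.6 -0.8  0.7] w 0.086
shift [-1.5  0.7 -0.5] turn [ 0.03 -0.    0.2 ]
```

```bash
python3 -m inch '[[[0,0.3,-5],[0,0,0]],[[0,0.7,-10],[0,0,0]],[[0,1.3,-18],[0,0,0]],[[0,1.3,-18],[0,0,0]],[[0,1.3,-18],[0,0,0]],[[0,1.3,-18],[0,0,0]],[[0,1.3,-18],[0,0,0]],[[0,0.7,-10],[0,0,0]],[[0,0,0],[0,0,0]],[[0,0,0],[0,0,0]]]'
python3 - <<'E'
from h import *
need((527.3-67.5,17.5+205.8,194),4)
for n in("top","scene"):
    d=optics.get_image(n)
    u,v=proj(d,[.59,.016,.17])[0].astype(int); a=d["image"][max(0,v-60):v+60,u-80:u+80,::-1]
    cv2.imwrite(f"pics/c2{n}.png",cv2.resize(a,(400,300)))
cv2.imwrite("pics/c2.png",np.hstack([cv2.imread("pics/c2top.png"),cv2.imread("pics/c2scene.png")]))
E
```

```text
time: 6.3
position: [0.5266, 0.0176, 0.1931]
tool_rot: [2.183, 2.19, 0.075]
ft_force: [-1.3, -0.0, -2.8]
grip_width: 0.089
t 6.3 pos [526.6  17.6 193.1] F [-1.3 -0.  -2.8] w 0.089
shift [206.  -65.9  -5.5] turn [-0.07 -0.    0.2 ]
```

View pics/c2.png

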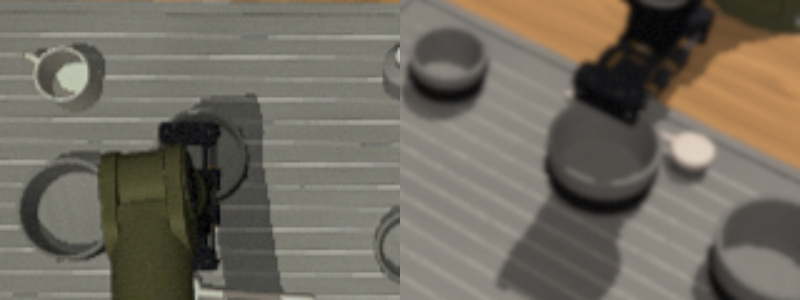

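Lifted, F_z = -2.8 N (the bowl's weight), and the scene crop shows it hanging about level at (603,155). Carrying it over the large bowl.

```bash
python3 -m inch '[[[15,-5,0],[0,0,0]],[[30,-10,0],[0,0,0]],[[35,-11,0],[0,0,0]],[[35,-11,0],[0,0,-0.2]],[[35,-11,0],[0,0,0]],[[30,-10,-3],[0,0,0]],[[18,-6,-2],[0,0,0]],[[8,-2,0],[0,0,0]],[[0,0,0],[0,0,0]],[[0,0,0],[0,0,0]]]'
python3 - <<'E'
from h import *
need((527.3-67.5,17.5+205.8,194),4)
d=optics.get_image("scene"); s=ctrl.get_state()["position"]; z=s[2]-.0015
r,_,R=B["medium"]
for q,sg in((r,1),(R,-1)): print(circ(d,(s[0]+.061,s[1]),q,z,sg,.008))
d2=d["image"].copy()
a=np.linspace(0,6.28,200)
u,v=proj(d,[.52,.22,.12])[0].astype(int)
cv2.imwrite("pics/c3.png",cv2.resize(d["image"][v-75:v+75,u-100:u+100,::-1],(800,600),interpolation=cv2.INTER_CUBIC))
E
```

```text
time: 7.4
position: [0.4601, 0.2222, 0.1935]
tool_rot: [2.179, 2.192, 0.075]
ft_force: [0.2, -0.2, -3.1]
grip_width: 0.09
t 7.4 pos [460.1 222.2 193.5] F [ 0.2 -0.2 -3.1] w 0.09
shift [ 1.1 -0.3 -0.5] turn [-0.04  0.04  0.35]
(array([0.52197439, 0.21932544]), 64, np.float64(0.002994397405585502), np.float64(0.003012540348409639))
(array([0.52575645, 0.22137116]), 18, np.float64(7.376341581311757e-05), np.float64(0.000571225578795645))
```

View pics/c3.png

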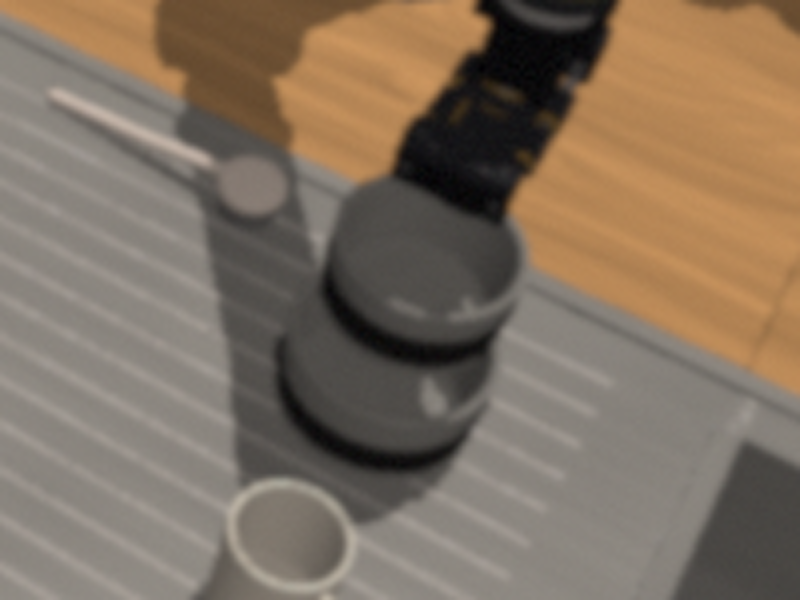

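The view shows the medium bowl level and centred over the large one (medium rim around (425,250), large rim below at (390,380)). Lowering.

```bash
python3 -m inch '[[[1,-0.7,10],[0,0,0]],[[0,-0.7,10],[0,0,0]],[[0,-0.7,10],[0,0,0]],[[0,-0.7,10],[0,0,0]],[[0,-0.7,10],[0,0,0]],[[0,-0.7,10],[0,0,0]],[[0,-0.7,10],[0,0,0]],[[0,-0.7,10],[0,0,0]],[[0,-0.4,6],[0,0,0]],[[0,0,0],[0,0,0]]]'
python3 -c "
from h import *
need((459.8,223.3,103),4)"
```

```text
time: 8.45
position: [0.4599, 0.2237, 0.1069]
tool_rot: [2.179, 2.193, 0.075]
ft_force: [0.3, -1.6, -2.8]
grip_width: 0.095
t 8.45 pos [459.9 223.7 106.9] F [ 0.3 -1.6 -2.8] w 0.095
shift [-0.3 -0.4  3.9] turn [-0.05  0.02  0.38]
```

```bash
python3 -m inch '[[[0,0,1],[0,0,0]],[[0,0,1],[0,0,0]],[[0,0,1],[0,0,0]],[[0,0,0.5],[0,0,0]],[[0,0,0],[0,0,0]],[[0,0,0],[0,0,0]],[[0,0,0],[0,0,0]],[[0,0,0],[0,0,0]],[[0,0,0],[0,0,0]],[[0,0,0],[0,0,0]]]'
python3 -m inch '[[[0,0,0],[0,0,0]],[[0,0,0],[0,0,0]],[[0,0,0],[0,0,0]],[[0,0,0],[0,0,0]],[[0,0,0],[0,0,0]],[[0,0,-10],[0,0,0]],[[0,0,-15],[0,0,0]],[[0,0,-20],[0,0,0]],[[0,0,-20],[0,0,0]],[[0,0,-20],[0,0,0]]]' 0.7 55
python3 -c "
from h import *
need((521,222,170),0)"
```

```text
time: 9.45
position: [0.4602, 0.2242, 0.1043]
tool_rot: [2.178, 2.193, 0.076]
ft_force: [-1.3, -2.8, -0.5]
grip_width: 0.094
time: 10.45
position: [0.4544, 0.2247, 0.1913]
tool_rot: [2.177, 2.193, 0.078]
ft_force: [-0.4, -0.1, -0.0]
grip_width: 0.301
t 10.45 pos [454.4 224.7 191.3] F [-0.4 -0.1 -0. ] w 0.301
shift [-3.2 64.8 26. ] turn [ 4.1  -0.02  0.43]
```

```bash
python3 -m inch '[[[0,0,0],[4.1,0,0.4]],[[0,16,0],[0,0,0]],[[-1,16,0],[0,0,0]],[[-1,16,0],[0,0,0]],[[-1,16,0],[0,0,0]],[[0,3,13],[0,0,0]],[[0,0,20],[0,0,0]],[[0,0,20],[0,0,0]],[[0,0,20],[0,0,0]],[[0,0,0],[0,0,0]]]' 1 30
python3 -c "
from h import *
need((521,222,62),0)"
```

```text
time: 11.45
position: [0.5186, 0.2202, 0.1134]
tool_rot: [-2.218, -2.219, 0.01]
ft_force: [-0.9, -0.3, 0.6]
grip_width: 0.005
t 11.45 pos [518.6 220.2 113.4] F [-0.9 -0.3  0.6] w 0.005
shift [ 1.8  2.7 51.4] turn [-0.4   0.1   0.03]
```

```bash
python3 -m inch '[[[2,2,0],[-0.4,0,0]],[[0,0,12],[0,0,0]],[[0,0,12],[0,0,0]],[[0,0,12],[0,0,0]],[[0,0,12],[0,0,0]],[[0,0,3],[0,0,0]],[[0,0,3],[0,0,0]],[[0,0,2],[0,0,0]],[[0,0,0],[0,0,0]],[[0,0,0],[0,0,0]]]'
python3 -c "
from h import *
need((521,222,36),0)"
```

```text
time: 12.45
position: [0.5237, 0.2233, 0.0603]
tool_rot: [2.219, 2.219, 0.007]
ft_force: [0.9, 1.1, -0.6]
grip_width: 0.002
t 12.45 pos [523.7 223.3  60.3] F [ 0.9  1.1 -0.6] w 0.002
shift [-1.3 -2.9 24.3] turn [ 0.33 -0.01 -0.  ]
```

```bash
python3 -m inch '[[[-1,-2,1.5],[0,0,0]],[[0,0,1.5],[0,0,0]],[[0,0,1.5],[0,0,0]],[[0,0,1.5],[0,0,0]],[[0,0,1.5],[0,0,0]],[[0,0,1.5],[0,0,0]],[[0,0,1.5],[0,0,0]],[[0,0,1.5],[0,0,0]],[[0,0,0],[0,0,0]],[[0,0,0],[0,0,0]]]'
python3 -c "
from h import *
need((521,222,36),0)"
```

```text
time: 13.45
position: [0.5214, 0.2222, 0.0478]
tool_rot: [2.219, 2.219, 0.005]
ft_force: [-0.1, 0.2, 0.3]
grip_width: 0.002
t 13.45 pos [521.4 222.2  47.8] F [-0.1  0.2  0.3] w 0.002
shift [-0.2 -0.4 11.8] turn [0.28 0.01 0.  ]
```

```bash
python3 -m inch '[[[0,0,1.5],[0,0,0]],[[0,0,1.5],[0,0,0]],[[0,0,1.5],[0,0,0]],[[0,0,1],[0,0,0]],[[0,0,1],[0,0,0]],[[0,0,1],[0,0,0]],[[0,0,1],[0,0,0]],[[0,0,0.5],[0,0,0]],[[0,0,0],[0,0,0]],[[0,0,0],[0,0,0]]]'
python3 -c "
from h import *
need((521,222,36),0)"
```

```text
time: 14.45
position: [0.5219, 0.2223, 0.0392]
tool_rot: [2.219, 2.218, 0.007]
ft_force: [-0.2, 0.5, 4.2]
grip_width: 0.006
t 14.45 pos [521.9 222.3  39.2] F [-0.2  0.5  4.2] w 0.006
shift [-0.3 -0.9  3.2] turn [ 0.34 -0.01 -0.  ]
```

```bash
python3 -m inch '[[[0,0,0.5],[0,0,0]],[[0,0,0.5],[0,0,0]],[[0,0,0.5],[0,0,0]],[[0,0,0.5],[0,0,0]],[[0,0,0.5],[0,0,0]],[[0,0,0.5],[0,0,0]],[[0,0,0],[0,0,0]],[[0,0,0],[0,0,0]],[[0,0,0],[0,0,0]],[[0,0,0],[0,0,0]]]'
python3 -c "
from h import *
need((521,222,36),0)"
```

```text
time: 15.45
position: [0.522, 0.2223, 0.0365]
tool_rot: [2.218, 2.218, 0.007]
ft_force: [0.0, -0.4, 7.7]
grip_width: 0.003
t 15.45 pos [522.  222.3  36.5] F [ 0.  -0.4  7.7] w 0.003
shift [-0.3 -1.   0.5] turn [ 0.34  0.   -0.  ]
```

```bash
python3 -m inch '[[[0,0,0.5],[0,0,0]],[[0,0,0.5],[0,0,0]],[[0,0,0.5],[0,0,0]],[[0,0,0],[0,0,0]],[[0,0,0],[0,0,0]],[[0,0,0],[0,0,0]],[[0,0,0],[0,0,0]],[[0,0,0],[0,0,0]],[[0,0,0],[0,0,0]],[[0,0,0],[0,0,0]]]'
python3 -c "
from h import *
need((521,222,36),0)"
```

```text
time: 16.45
position: [0.522, 0.2224, 0.0364]
tool_rot: [2.218, 2.218, 0.005]
ft_force: [-4.1, -2.2, 18.1]
grip_width: 0.005
t 16.45 pos [522.  222.4  36.4] F [-4.1 -2.2 18.1] w 0.005
shift [-0.4 -1.   0.4] turn [0.35 0.07 0.  ]
```

```bash
python3 -m inch '[[[0,0,0.5],[0,0,0]],[[0,0,0.5],[0,0,0]],[[0,0,0.5],[0,0,0]],[[0,0,0],[0,0,0]],[[0,0,0],[0,0,0]],[[0,0,0],[0,0,0]],[[0,0,0],[0,0,0]],[[0,0,0],[0,0,0]],[[0,0,0],[0,0,0]],[[0,0,0],[0,0,0]]]'
python3 -m inch '[[[0,0,-8],[0,0,0]],[[0,0,-15],[0,0,0]],[[0,0,-25],[0,0,0]],[[0,0,-30],[0,0,0]],[[0,0,-30],[0,0,0]],[[0,0,-25],[0,0,0]],[[-30,-5,0],[0,0,0]],[[-40,-5,0],[0,0,0]],[[-45,-5,0],[0,0,0]],[[-45,-8,0],[0,0,0]]]' 0.45 55
python3 - <<'E'
from h import *
need((421,-275,150),4)
d=optics.get_image("scene")
u,v=proj(d,[.52,.22,.06])[0].astype(int)
cv2.imwrite("pics/c4.png",cv2.resize(d["image"][v-45:v+45,u-60:u+60,::-1],(800,600),interpolation=cv2.INTER_CUBIC))
E
```

```text
time: 17.45
position: [0.522, 0.2224, 0.0363]
tool_rot: [2.217, 2.217, 0.004]
ft_force: [-8.1, -4.5, 29.2]
grip_width: 0.002
time: 18.45
position: [0.4973, 0.061, 0.1658]
tool_rot: [2.218, 2.22, 0.006]
ft_force: [-0.2, -0.9, -0.2]
grip_width: 0.55
t 18.45 pos [497.3  61.  165.8] F [-0.2 -0.9 -0.2] w 0.55
shift [-335.9  -76.7   15.3] turn [-3.71 -0.02  0.05]
```

View pics/c4.png

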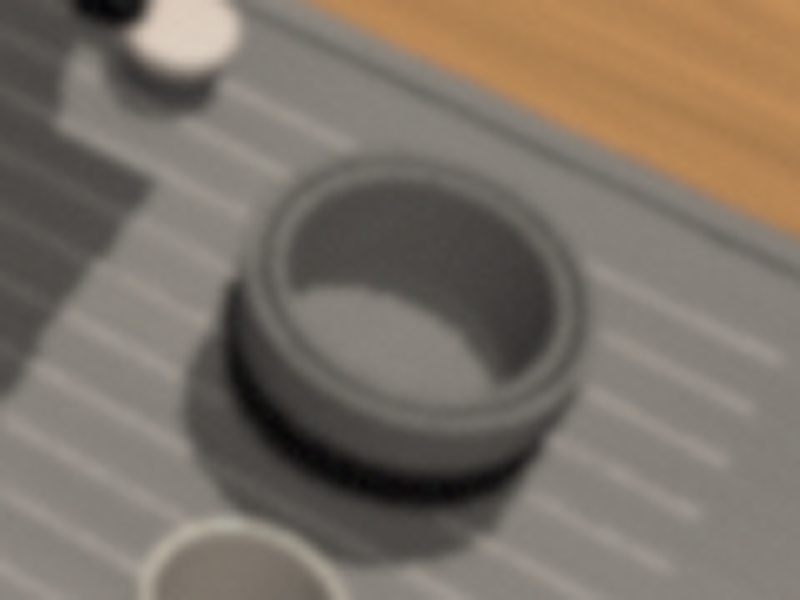

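The nest now shows two flush, concentric rims, centred at (415,290), with the medium bowl home. Next the small bowl; I re-measure both first.

```bash
python3 -m inch '[[[-36,-8,2],[0,0,0]],[[-37,-8,2],[0,0,0]],[[-37,-8,2],[0,0,0]],[[-37,-8,2],[0,0,0]],[[-37,-8,2],[0,0,0]],[[-37,-8,2],[0,0,0]],[[-37,-8,2],[0,0,0]],[[-37,-8,1],[0,0,0]],[[-37,-8,0],[0,0,0]],[[0,0,0],[-3.7,0,0]]]'
python3 - <<'E'
from h import *
need((421,-275,71),4)
for n in ("scene","top"):
    d=optics.get_image(n)
    for c,r,z,sg in (((.521,.222),.0565,.085,1),((.521,.222),.075,.085,-1),((.471,-.275),.046,.069,1)):
        o=circ(d,c,r,z,sg,.007); print(n,r,(o[0]*1e3).round(1),o[1],np.round(o[2:],4))
E
```

```text
time: 19.5
position: [0.4253, -0.2745, 0.1501]
tool_rot: [2.192, 2.179, 0.078]
ft_force: [-0.5, 0.3, 0.4]
grip_width: 0.553
t 19.5 pos [ 425.3 -274.5  150.1] F [-0.5  0.3  0.4] w 0.553
shift [-0.5 -9.9 78.6] turn [ 0.07  0.   -0.32]
scene 0.0565 [525.  223.4] 61 [-0.001  0.001]
scene 0.075 [522.7 222.9] 40 [-0.      0.0005]
scene 0.046 [ 468.4 -273.2] 34 [-0.      0.0006]
top 0.0565 [518.6 221.4] 87 [-0.      0.0005]
top 0.075 [517.8 223.3] 61 [-0.      0.0005]
top 0.046 [ 471.7 -275.4] 43 [-0.     0.001]
```

```bash
python3 -m inch '[[[0,-5,5],[0,0,0]],[[0,-5,8],[0,0,0]],[[0,0,11],[0,0,0]],[[0,0,11],[0,0,0]],[[0,0,11],[0,0,0]],[[0,0,11],[0,0,0]],[[0,0,11],[0,0,0]],[[0,0,10],[0,0,0]],[[0,0,0],[0,0,0]],[[0,0,0],[0,0,0]]]'
python3 -m inch '[[[0,0,0],[0,0,0]],[[0,0,0],[0,0,0]],[[0,0,0],[0,0,0]],[[0,0,0],[0,0,0]],[[0,0,0],[0,0,0]],[[0,0,0],[0,0,0]],[[0,0,0],[0,0,0]],[[0,0,0],[0,0,0]],[[0,0,0],[0,0,0]],[[0,0,0],[0,0,0]]]' 1 55
python3 -c "
from h import *
need((421,-275,71),4)"
```

```text
time: 20.6
position: [0.4215, -0.2697, 0.0718]
tool_rot: [2.186, 2.186, 0.077]
ft_force: [-0.4, -1.5, 0.1]
grip_width: 0.55
time: 21.6
position: [0.4216, -0.2699, 0.0721]
tool_rot: [2.186, 2.186, 0.076]
ft_force: [-0.9, -0.9, 1.5]
grip_width: 0.086
t 21.6 pos [ 421.6 -269.9   72.1] F [-0.9 -0.9  1.5] w 0.086
shift [-5.1 -0.6  1. ] turn [ 0.01  0.01 -0.  ]
```

```bash
python3 -m inch '[[[0,0.3,-5],[0,0,0]],[[0,0.7,-10],[0,0,0]],[[0,1.3,-18],[0,0,0]],[[0,1.3,-18],[0,0,0]],[[0,1.3,-18],[0,0,0]],[[0,1.3,-18],[0,0,0]],[[0,1.3,-18],[0,0,0]],[[0,0.9,-13],[0,0,0]],[[0,0,0],[0,0,0]],[[0,0,0],[0,0,0]]]'
python3 - <<'E'
from h import *
need((421.6+49.8,-270+494,190),4)
for n in ("scene","top"):
    d=optics.get_image(n); s=ctrl.get_state()["position"]
    for r,sg in((.046,1),(.054,-1)):
        o=circ(d,(s[0]+.05,s[1]-.002),r,s[2]-.003,sg,.007); print(n,r,(o[0]*1e3).round(1),o[1],np.round(o[2:],4))
E
```

```text
time: 22.6
position: [0.4213, -0.2697, 0.19]
tool_rot: [2.186, 2.186, 0.076]
ft_force: [-0.1, 0.5, -3.4]
grip_width: 0.091
t 22.6 pos [ 421.3 -269.7  190. ] F [-0.1  0.5 -3.4] w 0.091
shift [493.7  49.9   3.4] turn [-0.03  0.   -0.  ]
scene 0.046 [ 466.6 -269. ] 42 [0.0032 0.0032]
scene 0.054 [ 456.9 -270.1] 0 [nan nan]
top 0.046 [ 477.8 -274.4] 72 [0.0002 0.002 ]
top 0.054 [ 472.7 -270.9] 7 [-0.0018  0.0018]
  return _methods._mean(a, axis=axis, dtype=dtype,
  ret = ret.dtype.type(ret / rcount)
```

```bash
python3 -m inch '[[[15,1,0],[0,0,0]],[[25,3,0],[0,0,0]],[[35,4,0],[0,0,0]],[[35,4,0],[0,0,0]],[[35,4,0],[0,0,0]],[[35,4,0],[0,0,0]],[[35,4,0],[0,0,0]],[[35,4,0],[0,0,0]],[[35,4,0],[0,0,0]],[[35,4,0],[0,0,0]]]'
python3 -c "
from h import *
need((471.4,224,190),4)"
```

```text
time: 23.7
position: [0.4564, 0.0528, 0.1921]
tool_rot: [2.185, 2.187, 0.075]
ft_force: [1.0, 0.4, -2.7]
grip_width: 0.09
t 23.7 pos [456.4  52.8 192.1] F [ 1.   0.4 -2.7] w 0.09
shift [171.2  14.9   3.1] turn [-0.06  0.03  0.05]
```

```bash
python3 -m inch '[[[35,3,1],[0,0,0]],[[35,3,1],[0,0,0]],[[35,3,1],[0,0,0]],[[30,3,0],[0,0,0]],[[20,2,0],[0,0,0]],[[11,1,0],[0,0,0]],[[0,0,0],[0,0,0]],[[0,0,0],[0,0,0]],[[0,0,0],[0,0,0]],[[0,0,0],[0,0,0]]]'
python3 - <<'E'
from h import *
need((471.4,224,190),4)
im=[]
for n in ("scene","top"):
    d=optics.get_image(n); s=ctrl.get_state()["position"]
    o=circ(d,(s[0]+.05,s[1]-.002),.054,s[2]-.003,-1,.007); print(n,(o[0]*1e3).round(1),o[1],np.round(o[2:],4))
    u,v=proj(d,[.52,.22,.13])[0].astype(int); im.append(cv2.resize(d["image"][v-65:v+65,u-43:u+43,::-1],(397,600),interpolation=cv2.INTER_CUBIC))
cv2.imwrite("pics/c5.png",np.hstack(im))
E
```

```text
time: 24.7
position: [0.4727, 0.2151, 0.1907]
tool_rot: [2.187, 2.183, 0.075]
ft_force: [0.2, 0.0, -2.8]
grip_width: 0.089
t 24.7 pos [472.7 215.1 190.7] F [ 0.2  0.  -2.8] w 0.089
shift [ 8.9 -1.4  0.6] turn [ 0.    0.08 -0.09]
scene [540.5 215.7] 53 [-0.001   0.0015]
top [519.7 211.9] 62 [-0.0016  0.0017]
```

View pics/c5.png

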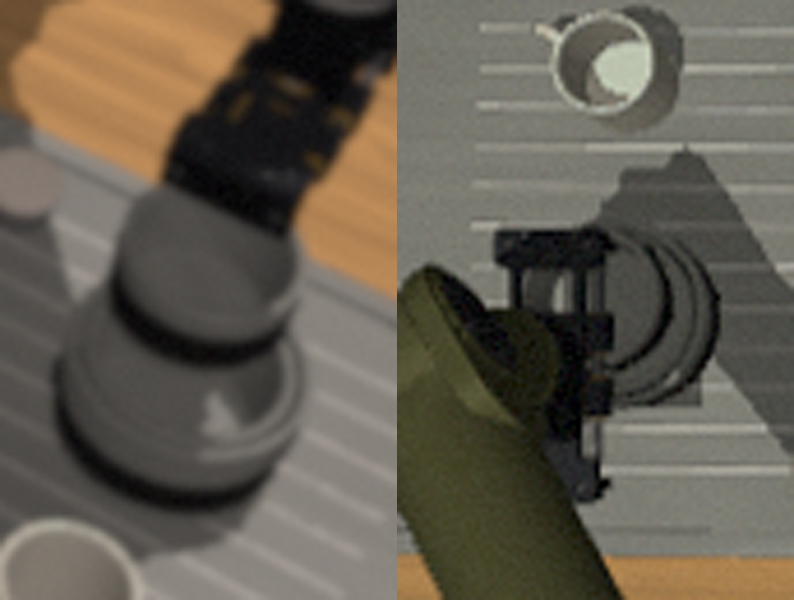

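The small bowl hangs level above the nest (left (205,270), right around (635,310)), still about 9 mm short in +y. Correcting that and lowering.

```bash
python3 -m inch '[[[4,-0.7,0],[0,0,0]],[[5,-0.7,5],[0,0,0]],[[0,-0.7,11],[0,0,0]],[[0,-0.7,11],[0,0,0]],[[0,-0.8,11],[0,0,0]],[[0,-0.8,11],[0,0,0]],[[0,-0.8,11],[0,0,0]],[[0,-0.7,10],[0,0,0]],[[0,-0.5,8],[0,0,0]],[[0,-0.4,6],[0,0,0]]]'
python3 -m inch '[[[0,0,0],[0,0,0]],[[0,0,0.5],[0,0,0]],[[0,0,0.5],[0,0,0]],[[0,0,0.5],[0,0,0]],[[0,0,0.5],[0,0,0]],[[0,0,0],[0,0,0]],[[0,0,0],[0,0,0]],[[0,0,0],[0,0,0]],[[0,0,0],[0,0,0]],[[0,0,0],[0,0,0]]]'
python3 -c "
from h import *
need((471.4,224,104.5),4)"
```

```text
time: 25.8
position: [0.471, 0.2247, 0.1056]
tool_rot: [2.187, 2.186, 0.073]
ft_force: [-4.6, -2.5, 1.9]
grip_width: 0.09
time: 26.8
position: [0.4716, 0.2251, 0.1048]
tool_rot: [2.186, 2.186, 0.075]
ft_force: [-4.7, -2.4, 0.7]
grip_width: 0.089
t 26.8 pos [471.6 225.1 104.8] F [-4.7 -2.4  0.7] w 0.089
shift [-1.1 -0.2  0.3] turn [-0.03  0.04 -0.01]
```

```bash
python3 -m inch '[[[0,0,0],[0,0,0]],[[0,0,0],[0,0,0]],[[0,0,0],[0,0,0]],[[0,0,0],[0,0,0]],[[0,0,0],[0,0,0]],[[0,0,-10],[0,0,0]],[[0,0,-15],[0,0,0]],[[0,0,-20],[0,0,0]],[[0,0,-20],[0,0,0]],[[0,0,-20],[0,0,0]]]' 0.7 55
python3 -c "
from h import *
need((521,222,170),0)"
```

```text
time: 27.8
position: [0.4661, 0.2258, 0.1914]
tool_rot: [2.184, 2.186, 0.078]
ft_force: [-0.2, -0.6, 0.6]
grip_width: 0.297
t 27.8 pos [466.1 225.8 191.4] F [-0.2 -0.6  0.6] w 0.297
shift [-3.8 53.3 25.2] turn [ 4.08 -0.01  0.04]
```

```bash
python3 -m inch '[[[0,0,0],[4.1,0,0]],[[0,14,0],[0,0,0]],[[-1,14,0],[0,0,0]],[[-1,14,0],[0,0,0]],[[-1,12,0],[0,0,0]],[[-1,0,13],[0,0,0]],[[0,0,20],[0,0,0]],[[0,0,20],[0,0,0]],[[0,0,20],[0,0,0]],[[0,0,0],[0,0,0]]]' 1 30
python3 -c "
from h import *
need((521.5,222.5,62),0)"
```

```text
time: 28.8
position: [0.5172, 0.2201, 0.1134]
tool_rot: [-2.218, -2.22, 0.01]
ft_force: [-0.2, 0.5, 0.5]
grip_width: 0.003
t 28.8 pos [517.2 220.1 113.4] F [-0.2  0.5  0.5] w 0.003
shift [ 2.5  4.6 51.4] turn [-0.41  0.11  0.04]
```

```bash
python3 -m inch '[[[1,3,0],[0,0,0]],[[0,0,12],[0,0,0]],[[0,0,12],[0,0,0]],[[0,0,12],[0,0,0]],[[0,0,10],[0,0,0]],[[0,0,2],[0,0,0]],[[0,0,1.5],[0,0,0]],[[0,0,1.5],[0,0,0]],[[0,0,1.5],[0,0,0]],[[0,0,1.5],[0,0,0]]]'
python3 -m inch '[[[0,0,1.5],[0,0,0]],[[0,0,1],[0,0,0]],[[0,0,1],[0,0,0]],[[0,0,1],[0,0,0]],[[0,0,1],[0,0,0]],[[0,0,1],[0,0,0]],[[0,0,0],[0,0,0]],[[0,0,0],[0,0,0]],[[0,0,0],[0,0,0]],[[0,0,0],[0,0,0]]]'
python3 -c "
from h import *
need((521.5,222.5,44),0)"
```

```text
time: 29.8
position: [0.5231, 0.2223, 0.0625]
tool_rot: [-2.221, -2.221, 0.001]
ft_force: [0.4, 0.3, -0.1]
grip_width: 0.005
time: 30.8
position: [0.5228, 0.2222, 0.0557]
tool_rot: [-2.221, -2.221, 0.002]
ft_force: [1.0, 0.2, 0.3]
grip_width: 0.005
t 30.8 pos [522.8 222.2  55.7] F [1.  0.2 0.3] w 0.005
shift [ 0.3 -1.3 11.7] turn [-0.09  0.    0.  ]
```

```bash
python3 -m inch '[[[0,-1,1],[0,0,0]],[[0,0,1],[0,0,0]],[[0,0,1],[0,0,0]],[[0,0,1],[0,0,0]],[[0,0,1],[0,0,0]],[[0,0,1],[0,0,0]],[[0,0,1],[0,0,0]],[[0,0,1],[0,0,0]],[[0,0,0],[0,0,0]],[[0,0,0],[0,0,0]]]'
python3 -m inch '[[[0,0,0.6],[0,0,0]],[[0,0,0.6],[0,0,0]],[[0,0,0.6],[0,0,0]],[[0,0,0.6],[0,0,0]],[[0,0,0.6],[0,0,0]],[[0,0,0],[0,0,0]],[[0,0,0],[0,0,0]],[[0,0,0],[0,0,0]],[[0,0,0],[0,0,0]],[[0,0,0],[0,0,0]]]'
python3 -c "
from h import *
need((521.5,222.5,44),0)"
```

```text
time: 31.8
position: [0.5224, 0.2223, 0.0481]
tool_rot: [-2.221, -2.221, 0.0]
ft_force: [2.5, -0.8, 5.1]
grip_width: 0.007
time: 32.8
position: [0.5225, 0.2224, 0.0455]
tool_rot: [-2.221, -2.221, 0.0]
ft_force: [0.7, -1.1, 7.4]
grip_width: 0.011
t 32.8 pos [522.5 222.4  45.5] F [ 0.7 -1.1  7.4] w 0.011
shift [ 0.1 -1.   1.5] turn [-0.01 -0.   -0.01]
```

```bash
python3 -m inch '[[[0,0,0.5],[0,0,0]],[[0,0,0.5],[0,0,0]],[[0,0,0.5],[0,0,0]],[[0,0,0.5],[0,0,0]],[[0,0,0],[0,0,0]],[[0,0,0],[0,0,0]],[[0,0,0],[0,0,0]],[[0,0,0],[0,0,0]],[[0,0,0],[0,0,0]],[[0,0,0],[0,0,0]]]'
python3 -m inch '[[[0,0,0.5],[0,0,0]],[[0,0,0.5],[0,0,0]],[[0,0,0.5],[0,0,0]],[[0,0,0],[0,0,0]],[[0,0,0],[0,0,0]],[[0,0,0],[0,0,0]],[[0,0,0],[0,0,0]],[[0,0,0],[0,0,0]],[[0,0,0],[0,0,0]],[[0,0,0],[0,0,0]]]'
python3 -c "
from h import *
need((521.5,222.5,44),0)"
```

```text
time: 33.8
position: [0.5226, 0.2225, 0.0444]
tool_rot: [2.221, 2.221, -0.001]
ft_force: [-2.0, -2.6, 13.4]
grip_width: 0.006
time: 34.8
position: [0.5226, 0.2225, 0.0444]
tool_rot: [2.221, 2.22, -0.002]
ft_force: [-5.5, -3.5, 25.8]
grip_width: 0.007
t 34.8 pos [522.6 222.5  44.4] F [-5.5 -3.5 25.8] w 0.007
shift [ 0.  -1.1  0.4] turn [ 0.01  0.11 -0.01]
```

Hard stop at z = 44.4 mm, 8.0 mm above the medium bowl's stop as expected. I retreat and check.

```bash
python3 -m inch '[[[0,0,-8],[0,0,0]],[[0,0,-15],[0,0,0]],[[0,0,-25],[0,0,0]],[[0,0,-30],[0,0,0]],[[0,0,-30],[0,0,0]],[[0,0,-25],[0,0,0]],[[-30,-5,0],[0,0,0]],[[-40,-5,0],[0,0,0]],[[-45,-5,0],[0,0,0]],[[-45,-5,0],[0,0,0]]]'
python3 -m inch '[[[-40,0,0],[0,0,0]],[[-40,0,0],[0,0,0]],[[-40,0,0],[0,0,0]],[[-40,0,0],[0,0,0]],[[-30,0,0],[0,0,0]],[[-10,0,0],[0,0,0]],[[0,0,0],[0,0,0]],[[0,0,0],[0,0,0]],[[0,0,0],[0,0,0]],[[0,0,0],[0,0,0]]]'
python3 - <<'E'
from h import *
im=[]
for n in ("scene","top"):
    d=optics.get_image(n)
    for r,sg in((.046,1),(.075,-1)):
        o=circ(d,(.521,.222),r,.085,sg,.007); print(n,r,(o[0]*1e3).round(1),o[1],np.round(o[2:],4))
    cv2.imwrite(f"pics/{n}9.png",d["image"][:,:,::-1])
    u,v=proj(d,[.52,.22,.06])[0].astype(int); h=30 if n=="top" else 45
    im.append(cv2.resize(d["image"][v-h:v+h,u-h:u+h,::-1],(400,400),interpolation=cv2.INTER_CUBIC))
a=cv2.imread("pics/top0.png").astype(int);b=cv2.imread("pics/top9.png")
im2=[cv2.resize(x[130:270,150:400].astype(np.uint8),(400,200)) for x in(a,b)]
cv2.imwrite("pics/c6.png",np.vstack([np.hstack(im),np.hstack(im2)]))
E
```

```text
time: 35.8
position: [0.5009, 0.0612, 0.1741]
tool_rot: [-2.218, -2.222, 0.003]
ft_force: [0.5, 0.5, 0.6]
grip_width: 0.009
time: 36.8
position: [0.5021, -0.136, 0.1744]
tool_rot: [-2.217, -2.224, 0.002]
ft_force: [0.5, -0.0, -0.1]
grip_width: 0.003
scene 0.046 [524.6 223.8] 65 [-0.0005  0.0005]
scene 0.075 [523.1 223.1] 43 [-0.      0.0005]
top 0.046 [519.1 221.8] 88 [-0.      0.0005]
top 0.075 [518.4 223.6] 63 [0.    0.001]
```

View pics/c6.png

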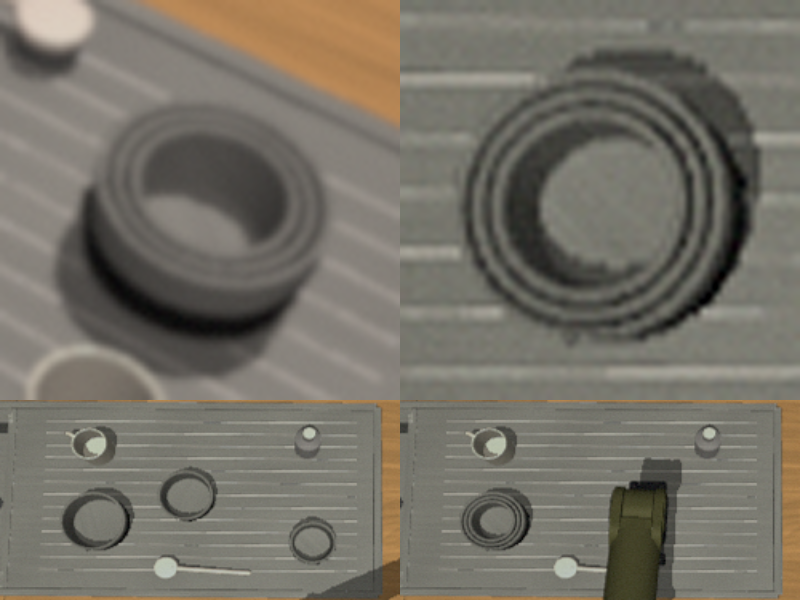

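Both views show three flush, concentric rims (scene (210,190), top (605,200)), and the mug, soap bottle and brush head are where they were. The gripper is clear of everything, so I hand in.

```bash
python3 -c "
from bench import close_job
print(close_job())"
```

```text
the job is handed in; nothing more can be done
None
```

The three bowls are nested on the draining board at about (0.521, 0.222) m. I set the medium bowl into the large one and pushed it home, then did the same with the small bowl in the medium, and handed in at about 37 s of the 72 s limit.

- **Pushing home:** Both pushes ended on a hard stop, at tool heights of 36.4 mm (29 N) and 44.4 mm (26 N). These are 8.0 mm apart, which matches one floor thickness. They read about 0.4 mm above my nominal heights.
- **Rims:** The last pictures from both cameras show three flush, concentric rims. The inner and outer rim fits agree to about 2 mm. The two cameras disagree with each other by up to 5.5 mm in x, as they did from the start.
- **Bystanders:** The mug, the soap bottle and the brush head look unmoved in before and after pictures. The arm hid most of the brush handle in the last top view, so I could not check that part. I never reached for the orange look-alikes, and the last view did not check them.
- **Small slips:** I gripped the small bowl about 5 mm off centre, and it touched sideways with about 5 N while being set in. It seated normally afterwards.

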